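# Check the stop of a vial crimper's hand lever

## Task

Check the hand lever of the vial crimper with the larger jaw: press the lever from its outer side with the backs of the fingers, keeping both fingers on that side, in towards the fixed bar until it comes up against its stop screw, then let it come right back out. Press it in to the stop again and finish while holding it there, so that I can see that it stops short of the bar. Do not grasp anything, do not force the lever or touch the bar, and leave the other crimper and the things on the bench alone.

Things in the scene. Friction and masses are not known exactly. Their poses are not given: they have to be found in the camera images.
- big: vial crimper with the larger jaw, bolted down. Grey base plate 210 x 100 x 12 mm; origin at the centre of its underside, on the bench; z up, +x to the jaw, handles run to -x, lever on the +y side of the bar. Aluminium head block, top 98 mm above the bench, at x 50 to 95, y -28 to 44 mm; post under the bar at x -85 mm. The other crimper is alike but for its jaw; they may stand in either place
- big_bar: the fixed round steel bar (handle) of the larger crimper, 18 mm diameter, axis 75 mm above the bench, along x of big at y = 0 from x = 50 to -100 mm. Same origin and axes as big. Not to be touched
- big_jaw (a point): centre of the mouth of the larger crimper's round steel jaw (46 mm diameter), 58 mm above the bench, on the side away from the handles; axes as big
- big_pad (a point): point to press: centre of the outer face of the white plastic pad on the larger crimper's lever, 75 mm above the bench. Axes turn with the lever: +y out of the pad's face (press to -y), +x along the lever to its hinge, z up. Pad 60 long (x), 30 high, 12 mm thick. Upright hinge axis at x +125, y -6 mm from here; the lever, 10 mm thick, 22 high, reaches 30 mm past here
- big_lever (a joint): swing of the larger crimper's lever, rad: 0 at rest, out, 0.38 rad off the bar; grows as pressed in to the bar (anticlockwise from above); 0.32 hard on its stop screw, with 14 to 20 mm of air left to the bar. Its spring needs about 2 N at the pad to start, 4.5 N at the stop, and brings it back when let go. Over 45 N is forcing it
- small_lever (a joint): the same for the lever of the crimper with the smaller jaw (22 mm); leave it at 0
- small: the crimper with the smaller jaw (22 mm diameter), bolted to the bench, otherwise the same in shape and size and with the same axes as big; leave it alone
- big_vial: closed glass vial with aluminium cap, 23 mm diameter, 75 mm high, loose, standing beside the head of the larger crimper on its bar side; origin at its underside. Leave it
- small_vial: the same, 16 mm diameter, 42 mm high, beside the smaller crimper. Leave it
- cap_tray: loose white open tray 90 x 70 x 22 mm; origin at its underside. Leave it
- dish: loose clear closed dish, 94 mm diameter, 23 mm high; origin at its underside. Leave it
- reagent: loose amber bottle, 70 mm diameter, 150 mm high; origin at its underside. Leave it
- beaker: loose glass beaker, 70 mm diameter, 85 mm high; origin at its underside. Leave it
- marker: loose marker pen, 135 x 14 x 12 mm, lying along its x; origin at its underside. Leave it

How it is judged:
On the way, in this order (a step that is already met when the one before it is completed fails the run):
1. the lever of the larger crimper is pressed in to its stop by the fingers (value of joint big_lever above 0.295 rad and contact force between the fingers and big_lever above 0.8 N), for 0.2 s.
2. the lever has come right back out (value of joint big_lever below 0.03 rad), for 0.1 s.
3. the lever is pressed in to its stop again (all of step 1), for 0.2 s.
At the end, for the whole second after the job is handed in: The larger crimper's lever is held by the fingers against its stop (joint above 0.295 of 0.32 rad, contact above 0.8 N); the other lever is out (below 0.03 rad) and no loose thing has moved more than 20 mm (all of step 3 and value of joint small_lever below 0.03 rad and distance of each of big_vial, small_vial, cap_tray, dish, reagent, beaker, marker from where it was at the start of the episode below 0.02 m); the arm keeps its last pose, push and grip.
It fails at once if the lever is forced (above 45 N) (contact force between the fingers and big_lever above 45 N).
It fails at once if the fixed bar is touched (contact force between any of the fingers, the arm and big_bar above 1 N).
It fails at once if the lever is grasped or pulled from the bar's side instead of pressed from outside (grasp point over or inside the lever while touching it) (contact force between the fingers and big_lever above 0.5 N and y of the grasp point in the frame of big_pad below -0.003 m).
It fails at once if the other crimper is touched (contact force between any of the fingers, the arm and small above 2 N).
It fails at once if a loose thing is moved more than 20 mm (distance of any of big_vial, small_vial, cap_tray, dish, reagent, beaker, marker from where it was at the start of the episode above 0.02 m).
It also fails if it takes over 53 s, if anything falls off the work surface, if the arm or the gripper's body presses on something with over 40 N, if the wrist force passes 120 N, or if a joint passes its speed limit or range.

## Robot

A 6-joint arm with a two-finger parallel gripper is mounted at the origin on the work surface. World frame = base frame: x ahead of the robot, y to its left, z up, the work surface at z = 0. Lengths are in m, angles in rad, forces in N, time in s.
With the tool pointing down it reaches from about 0.35 to 0.85 m from the base axis. Payload 8.1 kg.
Tool frame: the origin (TCP) lies at the very end of the fingers, on their centre line; the grasp point (between the pads) lies robot.hold_point_z behind it (robot.hold_point_z is the distance from the TCP to the grasp point, in m); z points along the fingers, y is the direction in which the jaws open and shut (so a half turn about z gives the same grasp; the last joint's range is limited). The gripper opens to 93 mm and grips with 3 to 60 N. Pads are 15 mm wide; open, the fingers measure 128 mm over their backs; the gripper's body (75 mm by 188 mm) begins 65 mm behind the grasp point.
Start: joints at [1.201, 0.13, 1.488, -0, 1.523, -0.085], TCP at [0.169, 0.576, 0.219] pointing down, gripper open.
Joint ranges: [-2.96, 2.96], [-0.89, 2.26], [0.02, 2.5], [-1.34, 4.48], [0, 2.73], [-2.66, 2.66]. Speed limits (rad/s): [2.39, 2.39, 2.79, 3.14, 3.14, 3.14].

## Interface

Orientations are given as a rotation vector (axis times angle).
In Python, from plant import robot, cams gives the robot as it stands. The module is installed in compiled form; this text tells all that it offers.
- The arm moves only by the tool step_arm, never from a script. Its argument "deltas" is a list of rows, each an object with "offset": the shift along the tool's x, y, z in cm, a list of three; "roll": the turn about the tool's z in rad. In form: [{"offset": [x, y, z], "roll": roll}, ...]. A call has 1 to 12 rows; each row shifts and turns the commanded pose from where the row before left it, along the tool's axes as they then stand; what a row does not reach is not made up. A row lasts 1/8 s, in which the tool goes at most 62.5 mm and 10.7 degrees, less where a joint would pass 70% of its speed; a pose out of reach is approached as far as the arm can. A call with a gripper value outside its range is refused whole. "fingers" is the finger opening in cm, from 0 to 9.3, set as the call begins (left out, the last holds). The fingers move at their own pace and stop on an object; "grip_force" is the grip in N (left out, the last holds). Time passes only in rows, so rows that do not move let the fingers close. It gives the time, the measured TCP pose, the force and the opening at its end, in the units of the state.
- robot.read_state(): the state, without advancing time (a new reading comes with each control period).
- cams.read_camera(name): name is "scene" or "top" or "wrist"; returns a dict with "pixels" (384x512x3 uint8, red, green, blue), "fx", "fy", "cx", "cy" (pixels), "extrinsics" (4x4, takes a point from world to camera coordinates). Camera axes: x right, y down, z forward; pixel columns grow to the right and rows downward; lengths in m; the calibration is good to about 2 mm. A picture is of the moment at which its call begins. There is no depth.
- robot.close_job(): hands the job in, once; it reports no verdict.
Trained networks look in a picture, given as the dict that the camera call returned (one of the last four; its "shot" number tells which), for a name from the list of things; names that differ only in an ending like _2 or _b are one class to them, and where a whole thing is asked for, a point or a joint stands for the part that bears it (a point fixed in the world has none). Each returns a list of dicts, best first, with "score" (0 to 1); they miss things now and then, are a little off and sometimes report something else, mostly with a low value. They report only what shows in the picture. A call takes as long as a camera call.
- cams.boxes_of(picture, thing): "xy" ([column, row] in pixels, amid what is visible of it).
- cams.silhouettes(picture, thing): "mask" (384x512 bool, what is visible of it) and "xy" ([column, row] in pixels, amid what is visible of it).
- cams.pinpoint(picture, thing): "xy" ([column, row] in pixels: a listed point, or the origin of a listed thing).
The state is a dict: "t": time; "q": joint angles; "dq": joint speeds; "joint_torque": joint torques, N m; "tool_pos": TCP position; "orientation": TCP orientation; "force": force on the tool from outside, world axes, zero at the start; "wrist_torque": the same for the moment, N m; "opening": finger opening in m.
Only numpy, scipy, OpenCV 4.12 (cv2) and the standard library are available. Lean on these libraries where they do the work, as an engineer would, in place of code of your own. Each camera call takes 0.05 s, during which the arm holds its last target. There are 200 camera calls.

## Working session

There is one attempt and no reset: what is moved stays moved. The work goes in short steps, Python scripts to look and compute and a tool call to move; the robot and the scene stay as the last step left them, time stands still between calls to the robot, and variables do not carry over. Pictures are saved under pics/ and viewed, about 8 in all and at most 12, crops included, and the job is handed in when it is done.

Besides the shell and the picture viewer there is one more tool, called after "Request:" by a JSON object that holds its "op" and its "data", one argument or row to a line. step_arm: Moves the arm, as the interface text tells. Its arguments: {"type":"object","properties":{"deltas":{"type":"array"},"fingers":{"type":"number"},"grip_force":{"type":"number"}},"required":["deltas"]}

```bash
mkdir -p pics; cat > h.py <<'E'
import numpy as np, cv2
from plant import robot, cams
from scipy.spatial.transform import Rotation as R
def ray(p,xy):
    E=np.array(p["extrinsics"]);d=np.array([(xy[0]-p["cx"])/p["fx"],(xy[1]-p["cy"])/p["fy"],1])
    r=E[:3,:3].T@d;c=-E[:3,:3].T@E[:3,3];return c,r
def at(p,xy,z):
    c,r=ray(p,xy);return c+r*(z-c[2])/r[2]
def proj(p,X):
    E=np.array(p["extrinsics"]);q=E[:3,:3]@X+E[:3,3];return [p["fx"]*q[0]/q[2]+p["cx"],p["fy"]*q[1]/q[2]+p["cy"]]
def save(p,n,crop=None,s=1):
    im=p["pixels"][:,:,::-1]
    if crop: im=im[crop[1]:crop[3],crop[0]:crop[2]]
    cv2.imwrite("pics/"+n,cv2.resize(im,None,fx=s,fy=s,interpolation=cv2.INTER_CUBIC))
E
python3 - <<'E'
from h import *
np.set_printoptions(precision=3,suppress=True)
s=robot.read_state();print(s,robot.hold_point_z)
print(R.from_rotvec(s["orientation"]).as_matrix())
Z=dict(big=0,small=0,big_jaw=.058,big_pad=.075,big_bar=0,big_vial=0,small_vial=0,reagent=0,beaker=0,dish=0,cap_tray=0,marker=0)
for c in ["top","scene"]:
    p=cams.read_camera(c);save(p,c+"0.png",s=1.5 if c=="top" else 1.5)
    E=np.array(p["extrinsics"]);print(c,-E[:3,:3].T@E[:3,3])
    for n,z in Z.items():
        for d in cams.pinpoint(p,n)[:2]: print(c,n,round(d["score"],2),np.array(d["xy"]),at(p,d["xy"],z))
E
```

```text
{'t': 0.0, 'q': array([ 1.201,  0.131,  1.489,  0.   ,  1.523, -0.085]), 'dq': array([-0.001,  0.001,  0.001, -0.001, -0.001,  0.001]), 'joint_torque': array([ -0.   , -55.984, -49.176,   0.077,   0.035,  -0.   ]), 'tool_pos': array([0.168, 0.575, 0.218]), 'orientation': array([-0.446, -3.109,  0.003]), 'force': array([-0.275,  0.025,  0.243]), 'wrist_torque': array([-0.039,  0.041,  0.011]), 'opening': 0.09299180314380287} 0.0188
[[-0.96   0.281 -0.001]
 [ 0.281  0.96  -0.002]
 [ 0.    -0.002 -1.   ]]
top [ 0.398 -0.01   1.419]
top big 0.89 [306.8 185. ] [ 0.61  -0.182  0.   ]
top small 0.61 [187.8 173.3] [0.64  0.204 0.   ]
top big_jaw 0.86 [308.  138.1] [ 0.751 -0.177  0.058]
top big_pad 0.52 [242.8 253.9] [0.386 0.018 0.075]
top big_pad 0.49 [281.4 199.4] [ 0.553 -0.095  0.075]
top big_bar 0.58 [303.6 185.6] [ 0.608 -0.171  0.   ]
top big_vial 0.5 [335.1 174.4] [ 0.647 -0.273  0.   ]
top small_vial 0.49 [217.6 166.2] [0.666 0.108 0.   ]
top reagent 0.75 [383.6 176.4] [ 0.644 -0.43   0.   ]
top beaker 0.95 [130.6 167.8] [0.654 0.39  0.   ]
top dish 0.84 [127.6 251.4] [0.386 0.384 0.   ]
scene [ 1.262 -0.865  0.849]
scene big 0.96 [241.1 253.6] [ 0.623 -0.173  0.   ]
scene small 0.72 [324.7 196.1] [0.641 0.194 0.   ]
scene big_jaw 0.78 [280.7 256.6] [ 0.747 -0.165  0.058]
scene big_pad 0.68 [239.7 208.1] [ 0.553 -0.101  0.075]
scene big_pad 0.57 [314.5 209.5] [0.711 0.029 0.075]
scene big_vial 0.62 [228.7 278.3] [ 0.661 -0.261  0.   ]
scene small_vial 0.45 [318.8 208.4] [0.664 0.129 0.   ]
scene reagent 0.78 [172.5 316.2] [ 0.648 -0.431  0.   ]
scene beaker 0.6 [360.1 174.5] [0.66  0.378 0.   ]
scene dish 0.55 [293.2 146.1] [0.375 0.384 0.   ]
scene cap_tray 0.92 [319.7 249.4] [ 0.771 -0.022  0.   ]
scene marker 0.42 [223.7 190. ] [0.382 0.011 0.   ]
```

View pics/top0.png

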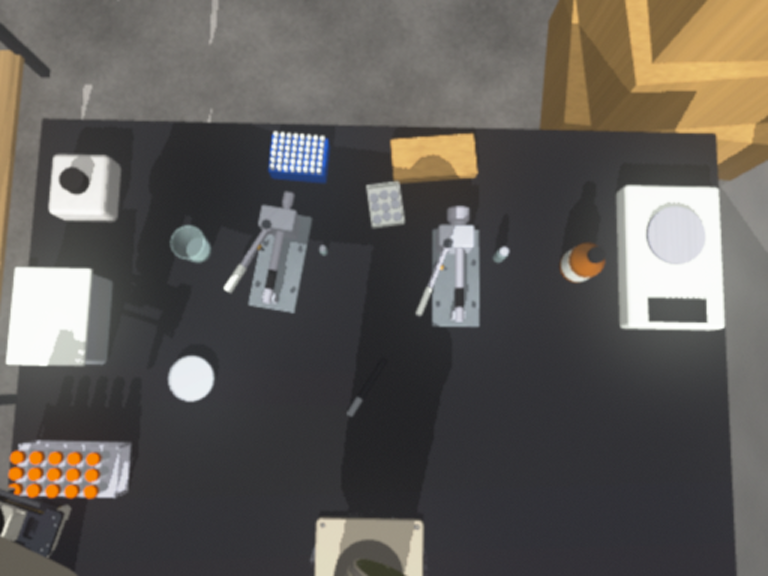

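View pics/scene0.png

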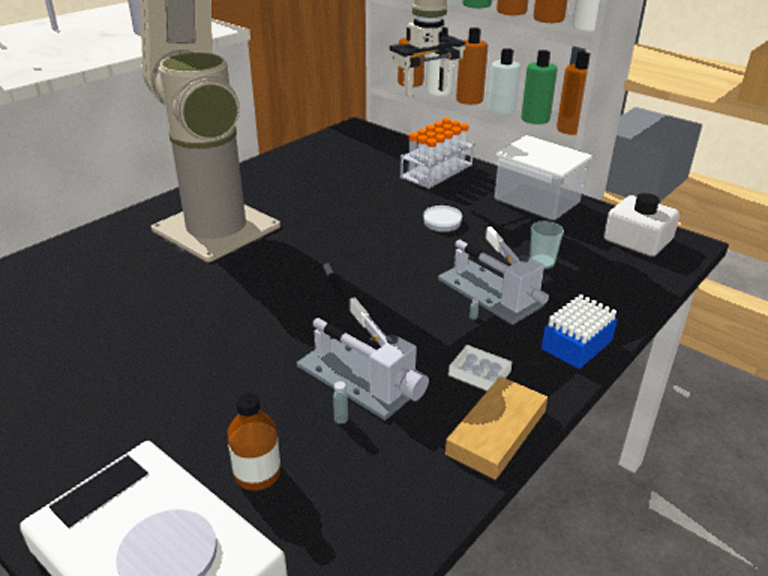

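The larger crimper is the right one: in the top view its jaw is at (458,212) and its lever's white pad at (425,300), on the +y side. The lever is at rest. I'll move close by with the fingers shut and look from the wrist.

Request:
{"op": "step_arm", "data": {
  "deltas": [
    {"offset": [-4.3, -3.7, -0.3], "roll": 0},
    {"offset": [-4.3, -3.7, -0.3], "roll": 0},
    {"offset": [-4.3, -3.7, -0.3], "roll": 0},
    {"offset": [-4.3, -3.7, -0.3], "roll": 0},
    {"offset": [-4.3, -3.7, -0.3], "roll": 0},
    {"offset": [-4.3, -3.7, -0.3], "roll": 0},
    {"offset": [-4.3, -3.7, -0.3], "roll": 0},
    {"offset": [-4.3, -3.7, -0.3], "roll": 0},
    {"offset": [-4.3, -3.7, -0.3], "roll": 0},
    {"offset": [-4.3, -3.7, -0.3], "roll": 0},
    {"offset": [-4.3, -3.7, -0.3], "roll": 0},
    {"offset": [-4.3, -3.7, -0.3], "roll": 0}
  ],
  "fingers": 0,
  "grip_force": 20
}}

```text
t: 2.8
tool_pos: [0.5399, 0.003, 0.255]
orientation: [0.446, 3.109, 0.0]
force: [0.5, 0.7, 0.5]
opening: 0.0009
```

```bash
python3 - <<'E'
from h import *
np.set_printoptions(precision=3,suppress=True)
s=robot.read_state();print(s["t"],s["tool_pos"],s["opening"],s["force"])
p=cams.read_camera("wrist");save(p,"w1.png",s=1.5)
E=np.array(p["extrinsics"]);print(E)
for n,z in dict(big=0,big_jaw=.058,big_pad=.075,big_vial=0).items():
    for d in cams.pinpoint(p,n)[:2]: print(n,round(d["score"],2),np.array(d["xy"]),at(p,d["xy"],z))
E
```

```text
2.8 [0.54  0.003 0.255] 0.000853653003988059 [0.481 0.725 0.53 ]
[[ 0.281  0.96   0.001 -0.155]
 [ 0.929 -0.272  0.251 -0.541]
 [ 0.241 -0.07  -0.968  0.295]
 [ 0.     0.     0.     1.   ]]
big_pad 0.83 [189.5 203.8] [ 0.556 -0.094  0.075]
```

View pics/w1.png

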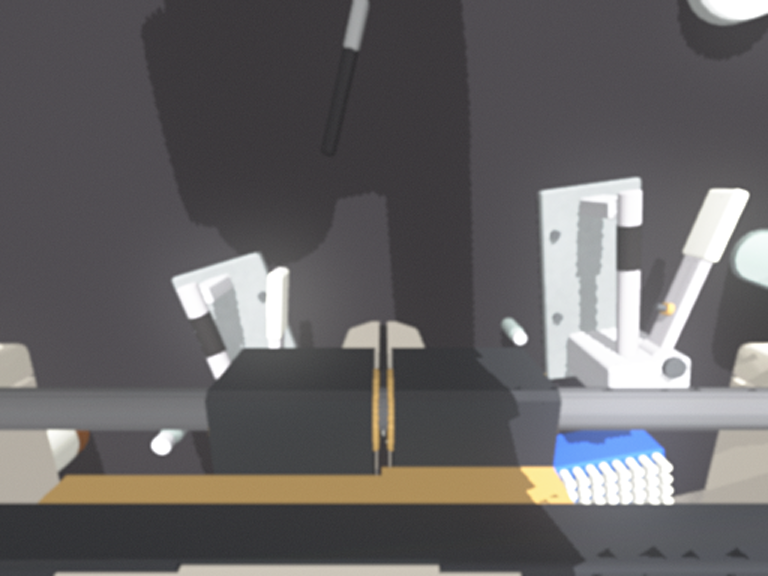

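Wrist view: the large crimper's pad is at about (277,305) in the enlarged picture, nearly parallel to the tool's x. The bar is to its left, from (190,298) to (215,375). The network's pad point agrees with the top view within 3 mm. Next I check the angles.

```bash
python3 - <<'E'
from h import *
np.set_printoptions(precision=3,suppress=True)
p=cams.read_camera("wrist")
for n,a,b,z in [("bar",(190,298),(217,372),.084),("padouter",(289,270),(285,345),.09),("padinner",(268,272),(266,345),.09),("plate end",(173,278),(260,253),.012)]:
    A,B=at(p,np.array(a)/1.5,z),at(p,np.array(b)/1.5,z);d=B-A;print(n,A,B,"angle",np.arctan2(d[1],d[0]))
t=cams.read_camera("top")
for n,a,b,z in [("bar",(461,318),(460,250),.08),("plateR",(479,326),(477,228),.012),("plateL",(433,326),(433,228),.012)]:
    A,B=at(t,np.array(a)/1.5,z),at(t,np.array(b)/1.5,z);d=B-A;print("top",n,A,B,np.arctan2(d[1],d[0]))
d=cams.pinpoint(t,"big_pad")[:2];print([(x["score"],at(t,x["xy"],.075)) for x in d])
E
```

```text
bar [ 0.523 -0.166  0.084] [ 0.596 -0.171  0.084] angle -0.059355383060952074
padouter [ 0.522 -0.072  0.09 ] [ 0.586 -0.099  0.09 ] angle -0.3952238705101996
padinner [ 0.519 -0.09   0.09 ] [ 0.581 -0.115  0.09 ] angle -0.3831003779426364
plate end [ 0.507 -0.215  0.012] [ 0.508 -0.118  0.012] angle 1.5628787873324206
top bar [ 0.516 -0.174  0.08 ] [ 0.655 -0.171  0.08 ] 0.020052778072950514
top plateR [ 0.506 -0.22   0.012] [ 0.717 -0.216  0.012] 0.022204254363662967
top plateL [ 0.504 -0.123  0.012] [ 0.715 -0.121  0.012] 0.010935609871377535
[]
```

Position checks out: big is at about (0.61, -0.170) with yaw near 0.01, and the pad face at (0.556, -0.092) is about 0.38 rad off the bar. The hinge works out to (0.06, 0.027) in big's frame. At the stop the gap comes to about 18 mm, inside the stated 14 to 20. I'll go down outside the pad.

Request:
{"op": "step_arm", "data": {
  "deltas": [
    {"offset": [0, 0, 0], "roll": -0.165},
    {"offset": [-0.35, -0.9, 3.9], "roll": 0},
    {"offset": [-0.35, -0.9, 3.9], "roll": 0},
    {"offset": [-0.35, -0.9, 3.9], "roll": 0},
    {"offset": [-0.35, -0.9, 3.9], "roll": 0},
    {"offset": [-0.35, -0.9, 3.9], "roll": 0},
    {"offset": [0, 0, 0], "roll": 0},
    {"offset": [0, 0, 0], "roll": 0}
  ]
}}

```text
t: 4.2
tool_pos: [0.5517, -0.0413, 0.0613]
orientation: [0.187, 3.134, 0.0]
force: [-0.3, 1.1, 0.9]
opening: 0.0004
```

```bash
python3 - <<'E'
from h import *
np.set_printoptions(precision=3,suppress=True)
s=robot.read_state();print(s["t"],s["tool_pos"],s["force"],R.from_rotvec(s["orientation"]).as_matrix())
p=cams.read_camera("scene");save(p,"s2.png",(170,150,340,290),4)
p=cams.read_camera("wrist");print(cams.pinpoint(p,"big_pad")); 
E
```

```text
4.2 [ 0.552 -0.041  0.061] [-0.329  1.138  0.851] [[-0.993  0.119  0.002]
 [ 0.119  0.993 -0.   ]
 [-0.002  0.    -1.   ]]
[{'xy': [172.9, 245.8], 'score': 0.64}]
```

View pics/s2.png

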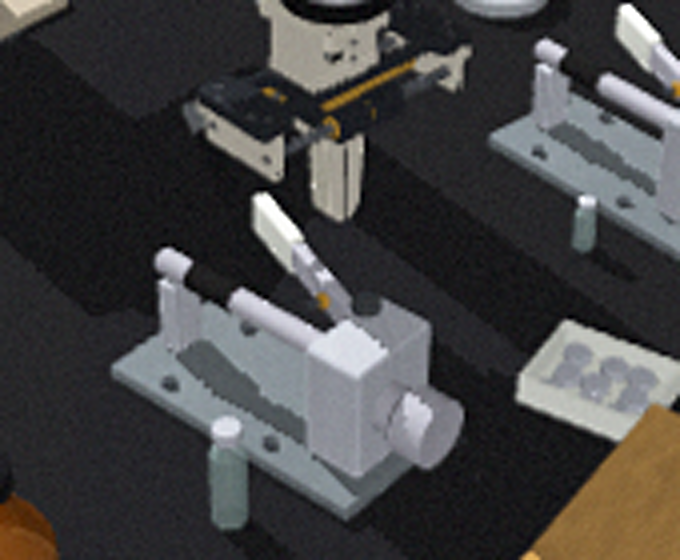

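The scene crop shows the shut fingers at (335,200), outside the white pad at (275,230), with the bar untouched. I'll press in along tool -y, in slow steps.

Request:
{"op": "step_arm", "data": {
  "deltas": [
    {"offset": [0, -0.6, 0], "roll": 0},
    {"offset": [0, -0.6, 0], "roll": 0},
    {"offset": [0, -0.6, 0], "roll": 0},
    {"offset": [0, -0.6, 0], "roll": 0},
    {"offset": [0, -0.6, 0], "roll": 0},
    {"offset": [0, -0.6, 0], "roll": 0},
    {"offset": [0, -0.6, 0], "roll": 0},
    {"offset": [0, -0.6, 0], "roll": 0},
    {"offset": [0, -0.6, 0], "roll": 0},
    {"offset": [0, 0, 0], "roll": 0}
  ]
}}

```text
t: 5.6
tool_pos: [0.5443, -0.096, 0.0595]
orientation: [-0.189, -3.135, -0.0]
force: [-1.6, 3.5, -0.5]
opening: 0.0001
```

```bash
python3 - <<'E'
from h import *
np.set_printoptions(precision=3,suppress=True)
s=robot.read_state();print(s["t"],s["tool_pos"],s["force"])
p=cams.read_camera("top");save(p,"t3.png",(250,120,370,240),5)
E
```

```text
5.6 [ 0.544 -0.096  0.059] [-1.608  3.518 -0.47 ]
```

Request:
{"op": "step_arm", "data": {
  "deltas": [
    {"offset": [0, -0.3, 0], "roll": 0},
    {"offset": [0, -0.3, 0], "roll": 0},
    {"offset": [0, 0, 0], "roll": 0}
  ]
}}

```text
t: 6.02
tool_pos: [0.5437, -0.1018, 0.0596]
orientation: [-0.188, -3.136, 0.0]
force: [-1.8, 3.4, 0.3]
opening: 0.001
```

Request:
{"op": "step_arm", "data": {
  "deltas": [
    {"offset": [0, -0.2, 0], "roll": 0},
    {"offset": [0, -0.2, 0], "roll": 0},
    {"offset": [0, 0, 0], "roll": 0}
  ]
}}

```text
t: 6.4
tool_pos: [0.5432, -0.1057, 0.0596]
orientation: [-0.188, -3.136, -0.0]
force: [-1.7, 4.9, -0.1]
opening: 0.0005
```

Request:
{"op": "step_arm", "data": {
  "deltas": [
    {"offset": [0, -0.2, 0], "roll": 0},
    {"offset": [0, 0, 0], "roll": 0}
  ]
}}

```text
t: 6.65
tool_pos: [0.543, -0.1075, 0.0596]
orientation: [-0.188, -3.136, -0.0]
force: [-2.4, 3.7, -0.8]
opening: 0.0003
```

Request:
{"op": "step_arm", "data": {
  "deltas": [
    {"offset": [0, -0.2, 0], "roll": 0},
    {"offset": [0, 0, 0], "roll": 0}
  ]
}}

```text
t: 6.9
tool_pos: [0.5427, -0.1095, 0.0596]
orientation: [-0.188, -3.136, -0.0]
force: [-2.6, 3.7, -0.3]
opening: 0.0008
```

Request:
{"op": "step_arm", "data": {
  "deltas": [
    {"offset": [0, -0.15, 0], "roll": 0},
    {"offset": [0, 0, 0], "roll": 0}
  ]
}}

```text
t: 7.15
tool_pos: [0.5425, -0.1109, 0.0596]
orientation: [-0.188, -3.135, -0.0]
force: [-3.2, 5.0, -0.2]
opening: 0.0008
```

Request:
{"op": "step_arm", "data": {
  "deltas": [
    {"offset": [0, -0.15, 0], "roll": 0},
    {"offset": [0, 0, 0], "roll": 0}
  ]
}}

```text
t: 7.4
tool_pos: [0.5423, -0.1123, 0.0596]
orientation: [-0.188, -3.135, -0.0]
force: [-2.6, 5.3, 0.3]
opening: 0.0005
```

Request:
{"op": "step_arm", "data": {
  "deltas": [
    {"offset": [0, -0.15, 0], "roll": 0},
    {"offset": [0, 0, 0], "roll": 0}
  ]
}}

```text
t: 7.65
tool_pos: [0.5421, -0.1138, 0.0596]
orientation: [-0.188, -3.135, -0.0]
force: [-3.3, 4.7, 1.0]
opening: 0.0005
```

```bash
python3 - <<'E'
from h import *
p=cams.read_camera("top");a=p["pixels"][130:230,260:360,::-1]
cv2.imwrite("pics/t4.png",cv2.resize(a,None,fx=6,fy=6,interpolation=cv2.INTER_CUBIC))
p=cams.read_camera("scene");save(p,"s4.png",(190,170,300,270),6)
print(robot.read_state()["force"])
E
```

```text
[-3.57374208  4.37581167  0.66275084]
```

View pics/s4.png

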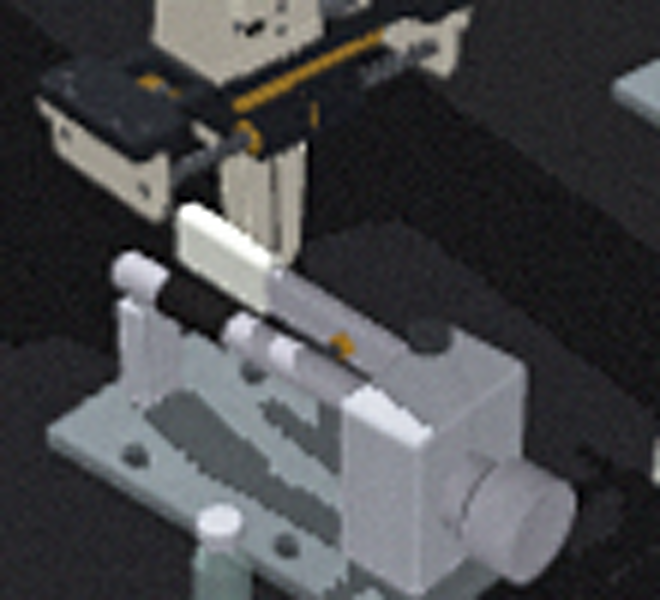

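The lever is nearly parallel to the bar. The fingers are behind the pad, outside it, and the brass stop screw at (342,345) is close to the bar. I'll continue until the force rises.

Request:
{"op": "step_arm", "data": {
  "deltas": [
    {"offset": [0, -0.15, 0], "roll": 0},
    {"offset": [0, 0, 0], "roll": 0}
  ]
}}

```text
t: 8.0
tool_pos: [0.5419, -0.1153, 0.0596]
orientation: [-0.188, -3.135, -0.0]
force: [-3.8, 5.1, 0.4]
opening: 0.0002
```

Request:
{"op": "step_arm", "data": {
  "deltas": [
    {"offset": [0, -0.1, 0], "roll": 0},
    {"offset": [0, 0, 0], "roll": 0}
  ]
}}

```text
t: 8.25
tool_pos: [0.5418, -0.1161, 0.0596]
orientation: [-0.188, -3.135, -0.001]
force: [-2.4, 5.6, -0.5]
opening: 0.0007
```

Request:
{"op": "step_arm", "data": {
  "deltas": [
    {"offset": [0, -0.1, 0], "roll": 0},
    {"offset": [0, 0, 0], "roll": 0}
  ]
}}

```text
t: 8.5
tool_pos: [0.5418, -0.1164, 0.0596]
orientation: [-0.188, -3.135, -0.002]
force: [-2.6, 9.2, 1.6]
opening: 0.0007
```

Request:
{"op": "step_arm", "data": {
  "deltas": [
    {"offset": [0, -0.1, 0], "roll": 0},
    {"offset": [0, 0, 0], "roll": 0},
    {"offset": [0, 0, 0], "roll": 0},
    {"offset": [0, 0, 0], "roll": 0}
  ]
}}

```text
t: 9.0
tool_pos: [0.5417, -0.1166, 0.0596]
orientation: [-0.187, -3.135, -0.004]
force: [-2.6, 11.8, 2.0]
opening: 0.0003
```

```bash
python3 - <<'E'
from h import *
p=cams.read_camera("wrist");save(p,"w5.png",(80,150,340,320),3)
print(robot.read_state()["force"],cams.pinpoint(p,"big_pad"))
E
```

```text
[-3.03472039 12.10969218 -0.05357175] [{'xy': [229.4, 238.8], 'score': 0.56}]
```

View pics/w5.png

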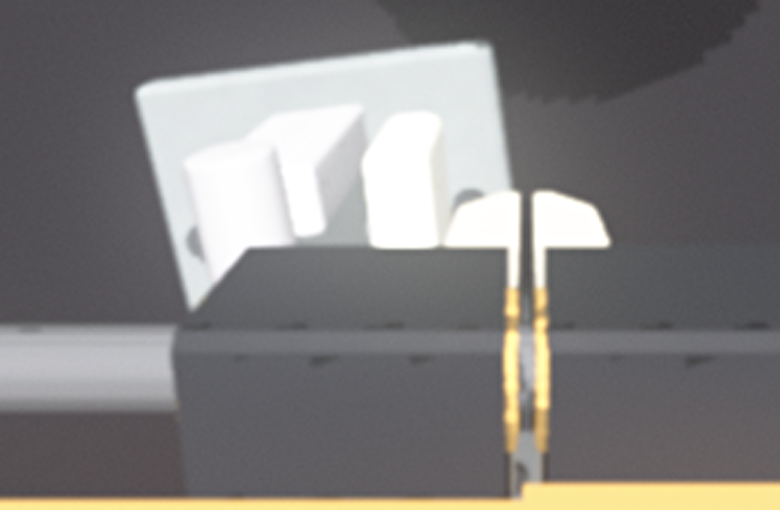

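The left finger's back, at (445,240), rests on the pad's outer face. Air shows between the pad (365,200) and the bar (280,200). The force has risen to 12 N with almost no further motion, so the lever is on its stop. Now I let it out.

Request:
{"op": "step_arm", "data": {
  "deltas": [
    {"offset": [0, 0.77, 0], "roll": 0},
    {"offset": [0, 0.77, 0], "roll": 0},
    {"offset": [0, 0.77, 0], "roll": 0},
    {"offset": [0, 0.77, 0], "roll": 0},
    {"offset": [0, 0.77, 0], "roll": 0},
    {"offset": [0, 0.77, 0], "roll": 0},
    {"offset": [0, 0.77, 0], "roll": 0},
    {"offset": [0, 0.77, 0], "roll": 0},
    {"offset": [0, 0.77, 0], "roll": 0},
    {"offset": [0, 0.77, 0], "roll": 0},
    {"offset": [0, 0, 0], "roll": 0},
    {"offset": [0, 0, 0], "roll": 0}
  ]
}}

```text
t: 10.6
tool_pos: [0.551, -0.0421, 0.0596]
orientation: [-0.188, -3.136, 0.0]
force: [1.0, 0.3, 0.4]
opening: 0.0006
```

Request:
{"op": "step_arm", "data": {
  "deltas": [
    {"offset": [0, 0, 0], "roll": 0},
    {"offset": [0, 0, 0], "roll": 0},
    {"offset": [0, 0, 0], "roll": 0},
    {"offset": [0, 0, 0], "roll": 0}
  ]
}}

```text
t: 11.1
tool_pos: [0.551, -0.0421, 0.0596]
orientation: [-0.188, -3.136, 0.0]
force: [-0.4, 0.2, -0.0]
opening: 0.0005
```

```bash
python3 - <<'E'
from h import *
p=cams.read_camera("scene");save(p,"s6.png",(190,170,300,270),6)
print(robot.read_state()["force"],[(d["score"],at(p,d["xy"],.075)) for d in cams.pinpoint(p,"big_pad")])
E
```

```text
[-0.19657945 -0.66763842 -0.83283947] [(0.55, array([ 0.54378435, -0.08538947,  0.075     ]))]
```

View pics/s6.png

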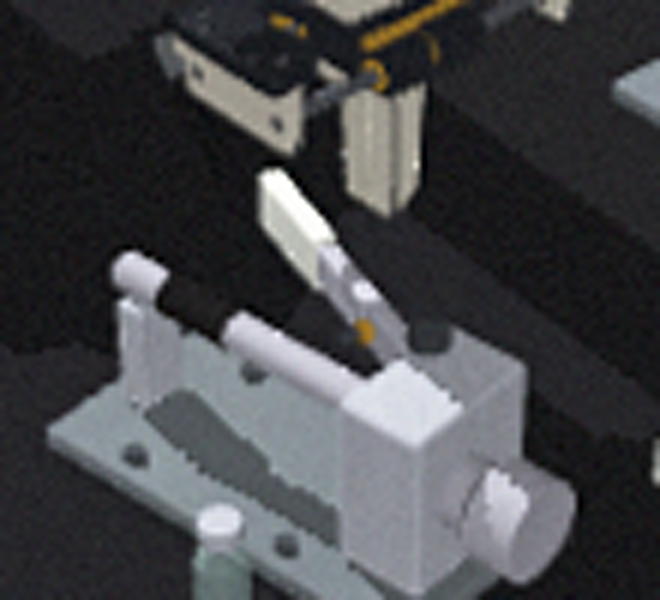

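The lever is fully out, with the pad at (295,225) as at the start, and clear of the fingers; force is about 0. Pressing again.

Request:
{"op": "step_arm", "data": {
  "deltas": [
    {"offset": [0, -0.8, 0], "roll": 0},
    {"offset": [0, -0.8, 0], "roll": 0},
    {"offset": [0, -0.8, 0], "roll": 0},
    {"offset": [0, -0.8, 0], "roll": 0},
    {"offset": [0, -0.8, 0], "roll": 0},
    {"offset": [0, -0.8, 0], "roll": 0},
    {"offset": [0, -0.8, 0], "roll": 0},
    {"offset": [0, -0.8, 0], "roll": 0},
    {"offset": [0, -0.5, 0], "roll": 0},
    {"offset": [0, -0.3, 0], "roll": 0},
    {"offset": [0, -0.2, 0], "roll": 0},
    {"offset": [0, 0, 0], "roll": 0}
  ]
}}

```text
t: 12.7
tool_pos: [0.5416, -0.1155, 0.0593]
orientation: [-0.188, -3.135, -0.001]
force: [-2.8, 5.4, 0.7]
opening: 0.0003
```

Request:
{"op": "step_arm", "data": {
  "deltas": [
    {"offset": [0, -0.1, 0], "roll": 0},
    {"offset": [0, -0.1, 0], "roll": 0},
    {"offset": [0, -0.1, 0], "roll": 0},
    {"offset": [0, 0, 0], "roll": 0},
    {"offset": [0, 0, 0], "roll": 0},
    {"offset": [0, 0, 0], "roll": 0},
    {"offset": [0, 0, 0], "roll": 0}
  ]
}}

```text
t: 13.58
tool_pos: [0.5414, -0.1166, 0.0593]
orientation: [-0.187, -3.135, -0.005]
force: [-2.8, 13.1, 2.2]
opening: 0.0003
```

```bash
python3 - <<'E'
from h import *
s=robot.read_state();print(s["force"],s["tool_pos"])
p=cams.read_camera("scene");save(p,"s7.png",(150,130,350,290),4)
E
```

```text
[-2.77678009 13.07503963  2.17940523] [ 0.5413912  -0.11660532  0.05931959]
```

View pics/s7.png

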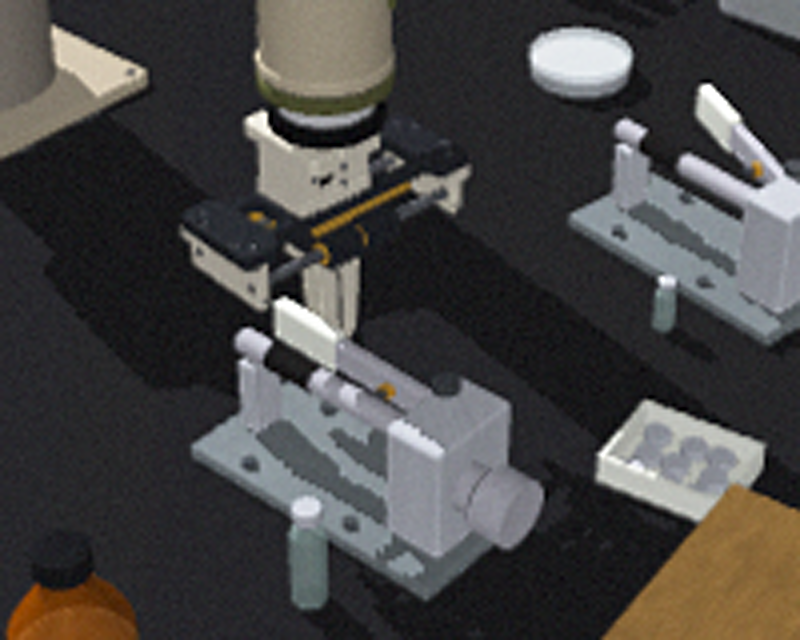

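The lever is on its stop at the same TCP y of -0.1166 as before, at 13 N. The pad (305,330) stays clear of the bar, the other lever is out, and the loose things in view look undisturbed. Handing in.

```bash
python3 -c "
from plant import robot
print(robot.close_job()); print(robot.read_state()['force'])"
```

```text
the job is handed in; nothing more can be done
None
the job is handed in; nothing more can be done
```

I pressed the larger crimper's lever in to its stop with the back of one of the shut fingers, let it come right back out, and pressed it in again. I handed in with it held there, at about 14 s of the 53 s allowed.

- **Stop:** both presses ended at the same place (TCP y = -0.1166 m). The force there rose from about 5 N to 12–13 N with almost no further movement, well under the 45 N limit.
- **Return:** in between, the picture showed the lever fully out and clear of the fingers, with the force back to about zero.
- **Gap to the bar:** the pictures show clear air between the pad and the bar at the stop. I estimated about 18 mm from the geometry, but did not measure it directly.
- **Other things:** the last picture shows the other lever out and the loose things in view undisturbed. The beaker and marker were outside that crop.

I judged the lever from force and pictures, since its angle can't be read directly. No check failed. The pad-finding network gave poor readings in some views: it found nothing in one top picture, and was about 12 mm off in the released picture. I relied on the geometry and the force instead.

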